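# Hang-test a wire-handled saucer with a ball

## Task

Hang-test the saucer that has the wire handle: lift it off its stand by the wooden grip with the loose ball lying in it, bring it over the middle of the board with the two battens, about a hand's width clear of it, and pause there for a second with the grip running parallel to the battens. Then turn the saucer over that spot through a quarter turn, either way, so that the grip is square to the battens, and finish while still holding it there, level and still, with the ball resting in the middle. All along keep the ball inside the ring drawn on the saucer's floor, do not set the saucer down or touch it on the board, and leave the other things on the table alone.

Things in the scene. Friction and masses are not known exactly. Their poses are not given: they have to be found in the camera images.
- dish: Loose terracotta saucer with a wire handle, 0.3 to 0.55 kg, 150 mm across, rim 28 mm high; floor a shallow cone (slope 0.10), with a thin dark ring of 31 mm radius drawn on it. 6 mm steel wires rise from the rim at x = +73.5 and -73.5 mm, upright to 85 mm, then lean in to a wooden grip. Origin: centre of its underside; z up; x along the grip. Starts level, centred on the stand.
- dish_grip (a point): Centre of the wooden grip: bar 64 mm long (along the saucer's x), 14 mm wide (y), 20 mm high, 135 mm straight above the centre of the saucer's underside. Flat upright sides: pinch across its width from above; fingers may reach 25 mm or more below this point. Wires meet its ends.
- dish_middle (a point): Point fixed in the saucer where the ball's centre lies when the ball rests exactly in the middle: 21 mm above the saucer's underside, on its axis.
- ball_center (a point): Centre of the loose white glazed clay ball, 30 mm across, about 33 g, which starts at rest in the middle of the saucer and rolls freely; jerky or hurried moves (above about 0.5 m/s2) or a tilt send it out.
- stand: Low round dark steel stand, fixed, 124 mm across at the foot and 100 mm at the top, 30 mm high, on which the saucer starts. Origin: centre of its underside, on the table.
- board: Square check board of light wood, fixed to the table, 220 x 220 mm, 18 mm thick, with two dark wooden battens (220 mm long, 18 mm wide, 14 mm high, so up to 32 mm above the table) along two opposite edges. Origin: centre of its underside, on the table; x runs along the battens, y across them (battens at y = +95 and -95 mm), z up.
- board_top (a point): Centre of the check board's top face, 18 mm above the table; axes as the board.
- big_pot: Bystander: terracotta pot, 130 mm across and high, standing. Origin: centre of its underside.
- small_pot: Bystander: white glazed pot, 86 mm across, 85 mm high. Origin: centre of its underside.
- plain_saucer: Bystander: terracotta saucer without handle, 120 mm across, 24 mm high. Origin: centre of its underside.
- lug: Bystander: small terracotta pot foot, 40 mm across, 22 mm high, lying between the stand and the board. Origin: centre of its underside.
- sprayer: Bystander: white plastic bottle with a blue cap, 76 mm across, 150 mm high. Origin: centre of its underside.
- brush: Bystander: hand brush lying flat. Origin: near its middle, on the table.
- sponge_block: Bystander: cork rubbing block, 90 x 60 x 35 mm. Origin: centre of its underside.
There are look-alikes about, which are no part of the job. What is shaped like the dish but purple or yellow is not meant.

How it is judged:
By the outcome, as a careful person would: the job done as asked, in the order asked, and still so for the second after the job is handed in, while the arm keeps its last pose, push and grip.
It also fails if it takes over 54 s, if anything falls off the work surface, if the arm or the gripper's body presses on something with over 40 N, if the wrist force passes 120 N, or if a joint passes its speed limit or range.

## Robot

A 6-joint arm with a two-finger parallel gripper is mounted at the origin on the work surface. World frame = base frame: x ahead of the robot, y to its left, z up, the work surface at z = 0. Lengths are in mm, angles in rad, forces in N, time in s.
With the tool pointing down it reaches from about 300 to 775 mm from the base axis. Payload 14.6 kg.
Tool frame: the origin (TCP) lies at the very end of the fingers, on their centre line; the grasp point (between the pads) lies 19 mm behind it; z points along the fingers, y is the line along which they close (so a half turn about z gives the same grasp; the last joint's range is limited). The gripper opens to 94 mm and grips with 3 to 60 N. Pads are 16 mm wide; open, the fingers measure 119 mm over their backs; the gripper's body (75 mm by 177 mm) begins 78 mm behind the grasp point.
Start: joints at [1.141, 0.3, 1.521, -0, 1.321, -0.067], TCP at [195.188, 514.189, 205.446] pointing down, gripper open.
Joint ranges: [-3.03, 3.03], [-0.79, 2.21], [0.23, 2.52], [-1.04, 4.18], [0, 3.07], [-2.55, 2.55]. Speed limits (rad/s): [2.22, 2.22, 2.57, 3.14, 3.14, 3.14].

## Interface

Orientations are given as [roll, pitch, yaw] about the fixed x, y, z axes, in that order (R = Rz(yaw) Ry(pitch) Rx(roll)).
In Python, from cell import manip, camera, get_calibration gives the robot as it stands. The module is installed in compiled form; this text tells all that it offers.
- The arm moves only by the tool jog_arm, never from a script. Its argument "plan" is one flat list of numbers, 6 for each row, row after row: the shift along the world's x, y, z in m, then the turn, a rotation vector about the world's x, y, z in degrees. A call has 1 to 20 rows; each row is the pose to reach, as a shift and turn from the pose commanded when the call began; what a row does not reach only later rows make up. A row lasts 1/10 s, in which the tool goes at most 50 mm and 8.59 degrees, less where a joint would pass 70% of its speed; a pose out of reach is approached as far as the arm can. A call with a gripper value outside its range is refused whole. "claw" is the finger opening in m, from 0 to 0.094, set as the call begins (left out, the last holds). The fingers move at their own pace and stop on an object; "force" is the grip in N (left out, the last holds). Time passes only in rows, so rows that repeat a pose let the fingers close. It gives the time, the measured TCP pose, the force, the opening and the grip force at its end, in the units of the state.
- manip.read_state(): the state, without advancing time (a new reading comes with each control period).
- camera(name): name is "scene" or "top" or "wrist"; returns (picture, depth): 420x560x3 uint8, red, green, blue; 420x560 float32, mm along the optical axis (not along the pixel's ray), 0 where there is no reading.
- get_calibration(name): a dict with "fx", "fy", "cx", "cy" (pixels), "origin" and "attitude" of the camera in the world. Camera axes: x right, y down, z forward; pixel columns grow to the right and rows downward; lengths in mm; the calibration is good to about 2 mm. A picture is of the moment at which its call begins: read the wrist's pose just before it. get_calibration takes no time and is no camera call; for the wrist camera it gives the pose at the moment of the call.
- manip.sign_off(): hands the job in; it is judged then, once.
The state is a dict: "clock": time; "joints": joint angles; "qd": joint speeds; "effort": joint torques, N m; "eef_pos": TCP position; "eef_rot": TCP orientation; "wrist_force": force on the tool from outside, world axes, zero at the start; "moment": the same for the moment, N m; "finger_gap": finger opening in mm; "finger_force": force on a finger pad.
Only numpy, scipy, OpenCV 4.12 (cv2) and the standard library are available. Lean on these libraries where they do the work, as an engineer would, in place of code of your own. Each camera call takes 0.05 s, during which the arm holds its last target. There are 200 camera calls.

## Working session

There is one attempt and no reset: what is moved stays moved. The work goes in short steps, Python scripts to look and compute and a tool call to move; the robot and the scene stay as the last step left them, time stands still between calls to the robot, and variables do not carry over. Pictures are saved under pics/ and viewed, at most 10 in all, crops included, and the job is handed in when it is done.

Besides the shell and the picture viewer there is one more tool, called by a JSON object that holds its "fn" and its "kwargs", one argument or row to a line. jog_arm: Moves the arm, as the interface text tells. Its arguments: {"type":"object","properties":{"plan":{"type":"array"},"claw":{"type":"number"},"force":{"type":"number"}},"required":["plan"]}

```bash
mkdir -p pics
cat > h.py <<'E'
import numpy as np,cv2
from cell import manip,camera,get_calibration
def shot(n,f):
    c=get_calibration(n);p,d=camera(n);cv2.imwrite('pics/'+f+'.png',p[:,:,::-1]);np.savez('pics/'+f+'.npz',p=p,d=d);return p,d,c
def world(c,d):
    v,u=np.mgrid[:420,:560]
    P=np.stack([(u-c['cx'])/c['fx']*d,(v-c['cy'])/c['fy']*d,d],-1)
    A=np.array(c['attitude'],float)
    if A.shape!=(3,3):
        from scipy.spatial.transform import Rotation as R
        A=R.from_euler('xyz',A).as_matrix()
    return P@A.T+np.array(c['origin'])
E
python3 - <<'E'
from h import *
for n in('scene','top'):
    p,d,c=shot(n,n+'0');print(n,c)
    W=world(c,d);print(np.percentile(W[d>0][:,2],[5,50,95]))
print(manip.read_state())
E
```

```text
scene {'fx': 451.35023482664207, 'fy': 451.35023482664207, 'cx': 281.3823590633177, 'cy': 210.00794901021567, 'origin': array([1291.69256415, 1020.8012807 ,  954.25857737]), 'attitude': array([-2.16806562,  0.02198649,  2.44764955])}
[-7.54334163e+02 -6.50193336e-01  4.66315447e+02]
top {'fx': 492.37057270268724, 'fy': 492.37057270268724, 'cx': 285.0476211448928, 'cy': 207.16952950761745, 'origin': array([ 270.98360012,   79.93420495, 1854.13701406]), 'attitude': array([-2.99320228,  0.00538873, -1.59056311])}
[-756.86436995   -5.96350467  348.51307368]
{'clock': 0.1, 'joints': array([ 1.14140912e+00,  3.00383422e-01,  1.52152777e+00,  1.65092460e-05,
        1.32070000e+00, -6.65937606e-02]), 'qd': array([ 0.00091044, -0.00095694, -0.00175264, -0.00052181,  0.00033325,
       -0.00071787]), 'effort': array([ 2.35505831e-03, -5.32647586e+01, -3.53278363e+01,  7.10698287e-02,
        2.36054318e-02, -1.01024805e-04]), 'eef_pos': array([195.08372168, 513.98390785, 204.95697786]), 'eef_rot': array([-3.14057745e+00, -8.37335712e-05,  2.77879507e+00]), 'wrist_force': array([-0.24317074,  0.42291114, -0.23065917]), 'moment': array([-0.00059642, -0.03151289,  0.02676246]), 'finger_force': 0.0, 'finger_gap': 94.29007014962367}
```

View pics/top0.png

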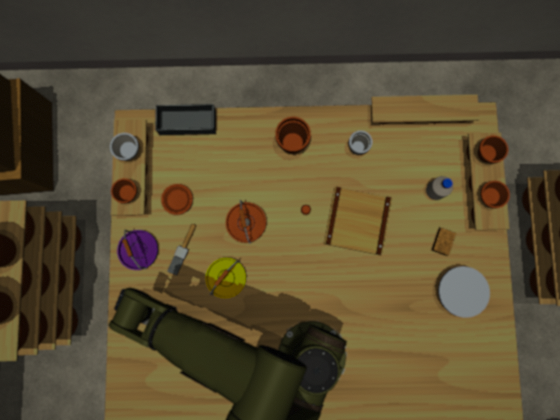

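View pics/scene0.png

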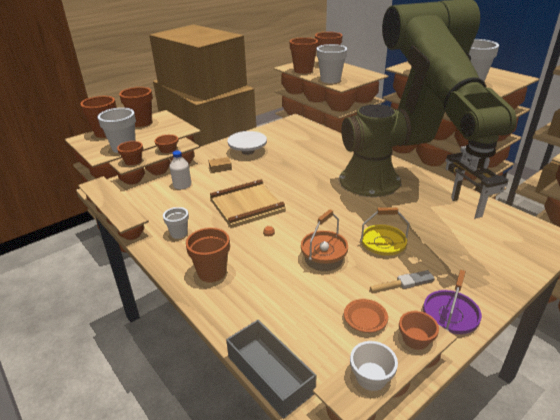

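Top view: the terracotta saucer with a wire handle is at (246,222) with a white ball. Look-alikes are the yellow dish at (227,278), the purple dish at (138,250), and the plain saucer without a handle at (178,199). In the scene view the same terracotta dish is at (324,248), with its grip at (326,216). I choose that one. The board is at (359,220), with the lug between them at (306,210).

Run:
```python
from h import *
for n in('top','scene'):
    z=np.load(f'pics/{n}0.npz');p,d=z['p'],z['d'];c=get_calibration(n);W=world(c,d)
    hsv=cv2.cvtColor(p,cv2.COLOR_RGB2HSV)
    v,u=np.mgrid[:420,:560]
    cu,cv_=(246,222) if n=='top' else (324,240)
    near=np.hypot(u-cu,v-cv_)<45
    # grip: heights 150..185 (stand30+135±10)
    g=near&(d>0)&(W[...,2]>150)&(W[...,2]<190)
    G=W[g];print(n,'grip n',g.sum(),'mean',G.mean(0).round(1),'z',np.percentile(G[:,2],[5,50,95]).round(1))
    s,V=np.linalg.eigh(np.cov(G[:,:2].T));print(' dir deg',np.degrees(np.arctan2(V[1,1],V[0,1])),np.sqrt(s)*3.46, 'px',u[g].mean(),v[g].mean())
    t=near&(d>0)&(W[...,2]>25)&(W[...,2]<66)
    (x,y),r=cv2.minEnclosingCircle(W[t][:,:2].astype(np.float32));print(' rim',x,y,r)
    # board
    bm=(d>0)&(W[...,2]>12)&(W[...,2]<40)&(np.abs(u-(359 if n=='top' else 248))<55)&(np.abs(v-(220 if n=='top' else 202))<40)
    k,l,st,ce=cv2.connectedComponentsWithStats(bm.astype(np.uint8));i=1+st[1:,4].argmax()
    print(' board',cv2.minAreaRect(W[l==i][:,:2].astype(np.float32)),np.median(W[l==i][:,2]))
    dk=(l==i)&(W[...,2]>27)
    k,l2,st,ce=cv2.connectedComponentsWithStats(dk.astype(np.uint8))
    for j in range(1,k):
        if st[j,4]>30: print('  batten',cv2.minAreaRect(W[l2==j][:,:2].astype(np.float32)),st[j,4])
    # ball: white
    w=near&(hsv[...,1]<60)&(hsv[...,2]>110)&(W[...,2]<100);print(' ball',W[w].mean(0) if w.any() else None,w.sum())
    def at(a,b): return W[b,a].round(0)
    if n=='top':
        for nm,q in dict(lug=(306,210),spr=(442,188),pot=(293,135),small=(360,143),sponge=(445,241),brush=(180,255),yel=(227,275),whitebowl=(464,292)).items():print(nm,at(*q))
z=np.load('pics/scene0.npz')['p'];cv2.imwrite('pics/crop.png',cv2.resize(z[190:285,265:395,::-1],None,fx=4,fy=4,interpolation=2))
```

```text
top grip n 91 mean [484.8 229.2 172.2] z [156.4 173.8 179.9]
 dir deg -169.1765687639178 [13.56232222 79.14504428] px 243.12087912087912 218.87912087912088
 rim 446.3961181640625 244.5868682861328 118.37823486328125
 board ((489.22296142578125, -189.35946655273438), (220.93264770507812, 221.1589813232422), 77.53733825683594) 19.7535836525916
  batten ((584.132568359375, -112.80442810058594), (17.994853973388672, 65.6123046875), 77.63062286376953) 71
  batten ((468.8434143066406, -280.14447021484375), (24.010643005371094, 218.64767456054688), 76.49514770507812) 245
  batten ((475.2255859375, -89.23480224609375), (23.522228240966797, 147.473876953125), 79.89117431640625) 165
 ball None 0
lug [532.   6.  25.]
spr [ 588. -478.  121.]
pot [829.  48.   8.]
small [ 791. -209.   12.]
sponge [ 405. -505.   30.]
brush [374. 479.  16.]
yel [297. 306.   3.]
whitebowl [ 219. -550.   64.]
scene grip n 132 mean [493.5 238.  167.8] z [155.5 169.9 176.3]
 dir deg -170.85816390391133 [13.84743198 73.81634075] px 324.52272727272725 217.5151515151515
 rim 425.8275146484375 245.9489288330078 138.7860107421875
 board ((490.07244873046875, -181.29931640625), (226.09329223632812, 221.50038146972656), 77.88252258300781) 17.979462775236243
  batten ((469.4669189453125, -276.15234375), (30.03281593322754, 219.14431762695312), 77.83482360839844) 165
  batten ((510.8417053222656, -90.82929992675781), (30.662616729736328, 215.2764892578125), 76.77278137207031) 197
 ball [485.01528447 238.41777544  60.08233965] 79
```

View pics/crop.png

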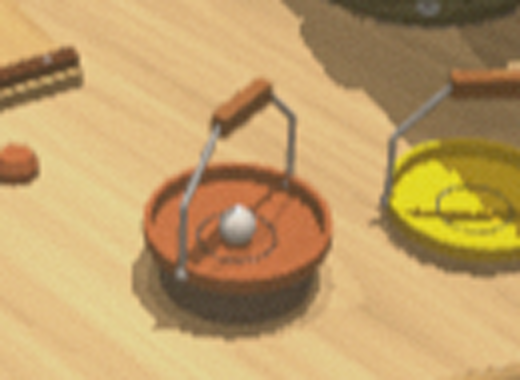

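The crop confirms it: a terracotta saucer on the dark stand, wire handle, wooden grip and a white ball inside the ring. The grip is at about (489,234,165) with direction about +10°. The battens run at about -12.5°, with the board centre at about (489,-185). I move above the grip with +31° of yaw.

{"fn": "jog_arm", "kwargs": {
  "plan": [0.005,-0.005,0.02,0,0,1,0.02,-0.02,0.05,0,0,3,0.05,-0.045,0.065,0,0,6,0.08,-0.075,0.065,0,0,9,0.11,-0.105,0.065,0,0,12,0.14,-0.135,0.065,0,0,15,0.17,-0.165,0.065,0,0,19,0.2,-0.195,0.065,0,0,22,0.23,-0.22,0.065,0,0,25,0.255,-0.245,0.065,0,0,28,0.275,-0.265,0.065,0,0,30,0.287,-0.275,0.065,0,0,31,0.292,-0.28,0.065,0,0,31,0.292,-0.28,0.065,0,0,31,0.292,-0.28,0.065,0,0,31],
  "claw": 0.06
}}

```text
clock: 1.6
eef_pos: [486.7, 234.7, 270.3]
eef_rot: [3.142, -0.0, -2.963]
wrist_force: [0.6, -0.2, -0.8]
finger_gap: 60.1
finger_force: 0.0
```

Run:
```python
from h import *
s=manip.read_state();print(s['clock'],s['eef_pos'],s['eef_rot'],s['finger_gap'])
p,d,c=shot('wrist','w1');W=world(c,d);print(c)
g=(d>0)&(W[...,2]>150)&(W[...,2]<185)&(np.hypot(W[...,0]-489,W[...,1]-234)<60)
v,u=np.nonzero(g);G=W[g];print(g.sum(),G.mean(0),u.mean(),v.mean())
hsv=cv2.cvtColor(p,cv2.COLOR_RGB2HSV)
print(hsv[g].mean(0))
print(cv2.minAreaRect(G[:,:2].astype(np.float32)),np.percentile(G[:,2],[5,50,95]))
```

```text
1.6 [486.69509306 234.6754827  270.32845895] [ 3.14156049e+00 -3.48895648e-04 -2.96332648e+00] 60.07967257883934
{'fx': 289.9702415607398, 'fy': 289.9702415607398, 'cx': 283.89017854902625, 'cy': 207.23234490107976, 'origin': array([412.24297304, 221.81064334, 448.49270456]), 'attitude': array([2.87773922e+00, 4.86847564e-04, 1.74996773e+00])}
998 [483.1613244  231.20717909 171.73393531] 280.5821643286573 203.71943887775552
[ 12.83667335 139.27054108  77.40781563]
((487.6135559082031, 231.83189392089844), (90.85359954833984, 13.094343185424805), 10.351249694824219) [156.00150367 173.77372929 175.07953486]
```

View pics/w1.png

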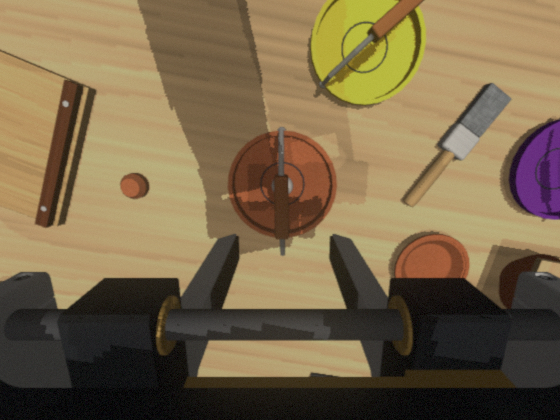

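The wrist view shows the grip at (281,205), with the ball in the middle of the ring below it at (283,185) and the fingers at columns 238 and 330. I correct by (+1,-3) mm and descend to TCP z=146.

{"fn": "jog_arm", "kwargs": {
  "plan": [0.001,-0.003,-0.005,0,0,0,0.001,-0.003,-0.015,0,0,0,0.001,-0.003,-0.03,0,0,0,0.001,-0.003,-0.05,0,0,0,0.001,-0.003,-0.07,0,0,0,0.001,-0.003,-0.088,0,0,0,0.001,-0.003,-0.102,0,0,0,0.001,-0.003,-0.112,0,0,0,0.001,-0.003,-0.119,0,0,0,0.001,-0.003,-0.123,0,0,0,0.001,-0.003,-0.125,0,0,0,0.001,-0.003,-0.125,0,0,0,0.001,-0.003,-0.125,0,0,0],
  "claw": 0.035
}}

```text
clock: 2.95
eef_pos: [488.4, 231.3, 145.9]
eef_rot: [3.141, 0.001, -2.963]
wrist_force: [0.1, 0.2, -0.6]
finger_gap: 34.9
finger_force: 0.0
```

Run:
```python
from h import *
shot('wrist','w2');s=manip.read_state();print(s['eef_pos'],s['finger_gap'])
```

```text
[488.38600373 231.25682213 145.90176996] 35.173623088349
```

View pics/w2.png

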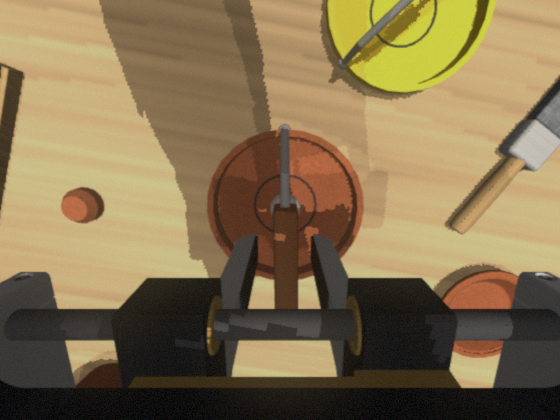

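The grip, at column 285, is centred between the fingers at 257 and 315, and the ball is in the ring. I close in stages.

{"fn": "jog_arm", "kwargs": {
  "plan": [0,0,0,0,0,0,0,0,0,0,0,0,0,0,0,0,0,0],
  "claw": 0.018
}}

```text
clock: 3.3
eef_pos: [488.2, 231.2, 145.5]
eef_rot: [-3.142, 0.0, -2.963]
wrist_force: [-0.1, 0.2, 0.6]
finger_gap: 18.9
finger_force: 0.0
```

{"fn": "jog_arm", "kwargs": {
  "plan": [0,0,0,0,0,0,0,0,0,0,0,0,0,0,0,0,0,0,0,0,0,0,0,0],
  "claw": 0.01,
  "force": 8
}}

```text
clock: 3.7
eef_pos: [488.2, 231.2, 145.4]
eef_rot: [-3.142, -0.0, -2.963]
wrist_force: [1.2, 0.7, -1.2]
finger_gap: 13.7
finger_force: 8.0
```

{"fn": "jog_arm", "kwargs": {
  "plan": [0,0,0,0,0,0,0,0,0,0,0,0,0,0,0,0,0,0,0,0,0,0,0,0,0,0,0,0,0,0],
  "claw": 0.0,
  "force": 50
}}

```text
clock: 4.2
eef_pos: [488.2, 231.2, 145.4]
eef_rot: [-3.142, -0.0, -2.963]
wrist_force: [1.4, 1.4, -3.3]
finger_gap: 14.0
finger_force: 50.0
```

```bash
cat >> h.py <<'E'
def ballcheck(f,rad=70):
    s=manip.read_state();x,y,z=s['eef_pos']
    print('t',s['clock'],s['eef_pos'].round(1),s['eef_rot'].round(4),'F',s['wrist_force'].round(1),'M',s['moment'].round(2),s['finger_gap'],s['finger_force'])
    p,d,c=shot('scene',f);W=world(c,d);h=cv2.cvtColor(p,cv2.COLOR_RGB2HSV)
    w=(h[...,1]<70)&(h[...,2]>110)&(d>0)&(np.hypot(W[...,0]-x,W[...,1]-y)<rad)&(np.abs(W[...,2]-(z-95+5))<22)
    k,l,st,ce=cv2.connectedComponentsWithStats(w.astype(np.uint8));i=1+st[1:,4].argmax()
    S=W[l==i];o=np.array(c['origin']);m=S.mean(0);r=(m-o)/np.linalg.norm(m-o)
    b=m+r*10;print('ball',b.round(1),'n',st[i,4],ce[i].round(1),'rel to tcp',(b-s['eef_pos']).round(1))
E
python3 -c "
from h import *
ballcheck('s1')"
```

```text
t 4.2 [488.2 231.2 145.4] [-3.1415e+00 -1.0000e-04 -2.9633e+00] F [ 1.4  1.4 -3.3] M [ 0.14 -0.11 -0.05] 13.951201349723023 49.99704122543335
ball [484.5 230.1  50. ] n 63 [323.7 245.6] rel to tcp [ -3.6  -1.1 -95.4]
```

{"fn": "jog_arm", "kwargs": {
  "plan": [0,0,0,0,0,0,0,0,0.0002,0,0,0,0,0,0.0008,0,0,0,0,0,0.0017,0,0,0,0,0,0.0032,0,0,0,0,0,0.0052,0,0,0,0,0,0.0078,0,0,0,0,0,0.011,0,0,0,0,0,0.0147,0,0,0,0,0,0.0189,0,0,0,0,0,0.0236,0,0,0,0,0,0.0286,0,0,0,0,0,0.0339,0,0,0,0,0,0.0393,0,0,0,0,0,0.045,0,0,0,0,0,0.0507,0,0,0,0,0,0.0561,0,0,0,0,0,0.0614,0,0,0,0,0,0.0664,0,0,0,0,0,0.0711,0,0,0]
}}

```text
clock: 6.25
eef_pos: [488.2, 231.2, 217.0]
eef_rot: [-3.142, 0.0, -2.963]
wrist_force: [0.2, -0.2, -4.4]
finger_gap: 13.6
finger_force: 50.0
```

{"fn": "jog_arm", "kwargs": {
  "plan": [0,0,0.0042,0,0,0,0,0,0.0079,0,0,0,0,0,0.0111,0,0,0,0,0,0.0137,0,0,0,0,0,0.0157,0,0,0,0,0,0.0172,0,0,0,0,0,0.0181,0,0,0,0,0,0.0187,0,0,0,0,0,0.0189,0,0,0,0,0,0.0189,0,0,0]
}}

```text
clock: 7.25
eef_pos: [488.2, 231.2, 235.4]
eef_rot: [-3.142, -0.0, -2.963]
wrist_force: [-0.2, 0.9, -4.9]
finger_gap: 13.6
finger_force: 50.0
```

```bash
python3 -c "
from h import *
ballcheck('s2')
p=np.load('pics/s2.npz')['p'];cv2.imwrite('pics/c2.png',cv2.resize(p[120:285,245:410,::-1],None,fx=3.5,fy=3.5,interpolation=2))"
```

```text
t 7.25 [488.2 231.2 235.4] [-3.1416e+00 -1.0000e-04 -2.9633e+00] F [-0.2  0.9 -4.9] M [ 0.   -0.   -0.01] 13.598801705688468 49.99602198600769
ball [484.8 231.5 140.8] n 66 [324.8 222.7] rel to tcp [ -3.4   0.3 -94.6]
```

View pics/c2.png

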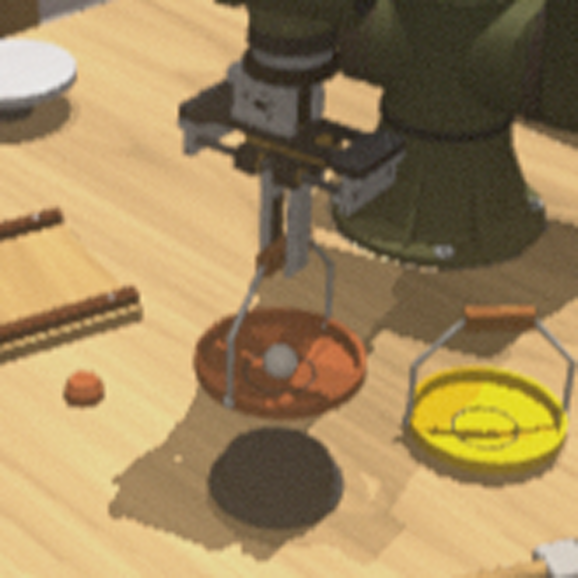

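The saucer is off the stand and level, with the ball in the ring's middle at crop (281,361). I carry it smoothly to the board: dx +2, dy -416 mm, yaw -22.5°, over 6 s.

{"fn": "jog_arm", "kwargs": {
  "plan": [0,0,0,0,0,0,0,-0.0001,0,0,0,0,0,-0.0005,0,0,0,0,0,-0.0011,0,0,0,-0.1,0,-0.0021,0,0,0,-0.1,0,-0.0036,0,0,0,-0.2,0,-0.0055,0,0,0,-0.3,0,-0.008,0,0,0,-0.4,0,-0.0111,0,0,0,-0.6,0,-0.0148,0,0,0,-0.8,0,-0.0191,0,0,0,-1.0,0,-0.0241,0,0,0,-1.3,0,-0.0297,0,0,0,-1.6,0,-0.0361,0,0,0,-2.0,0,-0.0431,0,0,0,-2.3,0,-0.0507,0,0,0,-2.7,0,-0.0589,0,0,0,-3.2,0,-0.0678,0,0,0,-3.7,0,-0.0773,0,0,0,-4.2,0,-0.0873,0,0,0,-4.7]
}}

```text
clock: 9.3
eef_pos: [488.2, 143.0, 235.4]
eef_rot: [-3.142, -0.0, -3.046]
wrist_force: [-0.1, 0.7, -5.8]
finger_gap: 13.5
finger_force: 50.0
```

{"fn": "jog_arm", "kwargs": {
  "plan": [0.0001,-0.0105,0,0,0,-0.6,0.0002,-0.0215,0,0,0,-1.2,0.0003,-0.0329,0,0,0,-1.8,0.0004,-0.0447,0,0,0,-2.4,0.0005,-0.0569,0,0,0,-3.1,0.0006,-0.0693,0,0,0,-3.8,0.0007,-0.082,0,0,0,-4.4,0.0008,-0.0948,0,0,0,-5.1,0.0009,-0.1077,0,0,0,-5.8,0.001,-0.1207,0,0,0,-6.5,0.0011,-0.1337,0,0,0,-7.2,0.0012,-0.1466,0,0,0,-7.9,0.0013,-0.1594,0,0,0,-8.6,0.0014,-0.1721,0,0,0,-9.3,0.0015,-0.1845,0,0,0,-10,0.0016,-0.1966,0,0,0,-10.6,0.0017,-0.2084,0,0,0,-11.3,0.0018,-0.2199,0,0,0,-11.9,0.0019,-0.2308,0,0,0,-12.5,0.002,-0.2414,0,0,0,-13.1]
}}

```text
clock: 11.3
eef_pos: [490.2, -98.4, 235.4]
eef_rot: [-3.142, 0.0, 3.008]
wrist_force: [-0.5, -0.3, -5.0]
finger_gap: 13.5
finger_force: 50.0
```

{"fn": "jog_arm", "kwargs": {
  "plan": [0,-0.01,0,0,0,-0.5,0,-0.0195,0,0,0,-1.0,0,-0.0284,0,0,0,-1.5,0,-0.0366,0,0,0,-2.0,0,-0.0442,0,0,0,-2.4,0,-0.0512,0,0,0,-2.7,0,-0.0576,0,0,0,-3.1,0,-0.0632,0,0,0,-3.4,0,-0.0682,0,0,0,-3.7,0,-0.0725,0,0,0,-3.9,0,-0.0762,0,0,0,-4.1,0,-0.0793,0,0,0,-4.3,0,-0.0818,0,0,0,-4.4,0,-0.0837,0,0,0,-4.5,0,-0.0852,0,0,0,-4.6,0,-0.0862,0,0,0,-4.6,0,-0.0868,0,0,0,-4.7,0,-0.0872,0,0,0,-4.7,0,-0.0873,0,0,0,-4.7,0,-0.0873,0,0,0,-4.7]
}}

```text
clock: 13.3
eef_pos: [490.2, -184.8, 235.5]
eef_rot: [3.142, 0.0, 2.927]
wrist_force: [-0.3, -0.9, -5.2]
finger_gap: 13.7
finger_force: 50.0
```

Run:
```python
from h import *
ballcheck('s3')
p,d,c=shot('wrist','w3');W=world(c,d)
for lo,hi in((8,24),(26,40)):
    m=(d>0)&(W[...,2]>lo)&(W[...,2]<hi)&(np.hypot(W[...,0]-490,W[...,1]+185)<180)
    k,l,st,ce=cv2.connectedComponentsWithStats(m.astype(np.uint8))
    for j in range(1,k):
        if st[j,4]>150: print(lo,st[j,4],ce[j].round(),cv2.minAreaRect(W[l==j][:,:2].astype(np.float32)))
```

```text
t 13.3 [ 490.2 -184.8  235.5] [3.1416e+00 1.0000e-04 2.9272e+00] F [-0.3 -0.9 -5.2] M [0.03 0.03 0.02] 13.699799737734219 49.9960595369339
ball [ 485.3 -188.7  140.4] n 46 [244.3 172.5] rel to tcp [ -4.9  -3.9 -95. ]
8 206 [202. 167.] ((451.26934814453125, -290.1523742675781), (2.637403964996338, 187.0652618408203), 77.5859603881836)
8 5019 [281. 122.] ((420.9358825683594, -172.02685546875), (173.18740844726562, 78.01490020751953), 77.84583282470703)
26 1146 [208. 140.] ((422.8210144042969, -269.7406005859375), (18.719396591186523, 123.03700256347656), 77.53865814208984)
26 1028 [356. 136.] ((454.9980773925781, -82.40969848632812), (18.611873626708984, 106.38780975341797), 77.7215576171875)
26 297 [214. 249.] ((546.9920654296875, -297.5386657714844), (17.711795806884766, 61.24300765991211), 79.45178985595703)
26 191 [349. 254.] ((598.163330078125, -112.62042236328125), (17.27199363708496, 40.259368896484375), 71.0499038696289)
```

View pics/w3.png

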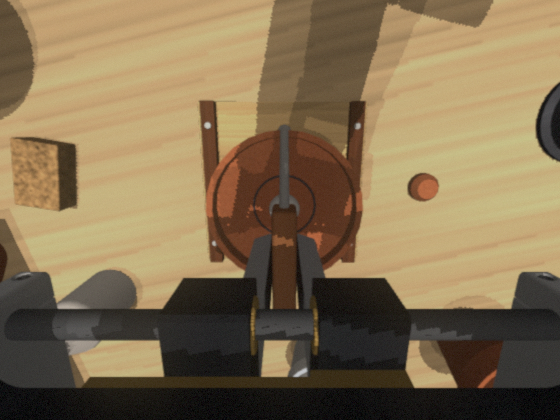

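View pics/s3.png

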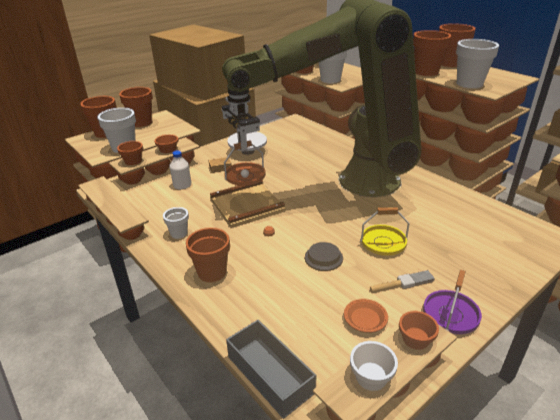

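The wrist view shows the saucer over the board with the battens at columns 208 and 356 and the grip parallel to them. The ball is in the ring at (285,205). The scene view shows it hanging clear at (245,173). Wrist depth puts the board centre at (490,-187.5), with the battens at -12.4° and spaced 190 mm, as described. I trim by -2.5 mm in y and pause.

{"fn": "jog_arm", "kwargs": {
  "plan": [0,-0.0001,0,0,0,0,0,-0.0004,0,0,0,0,0,-0.0008,0,0,0,0,0,-0.0013,0,0,0,0,0,-0.0018,0,0,0,0,0,-0.0022,0,0,0,0,0,-0.0024,0,0,0,0,0,-0.0025,0,0,0,0,0,-0.0025,0,0,0,0,0,-0.0025,0,0,0,0,0,-0.0025,0,0,0,0,0,-0.0025,0,0,0,0,0,-0.0025,0,0,0,0,0,-0.0025,0,0,0,0,0,-0.0025,0,0,0,0,0,-0.0025,0,0,0,0,0,-0.0025,0,0,0,0,0,-0.0025,0,0,0,0,0,-0.0025,0,0,0,0,0,-0.0025,0,0,0]
}}

```text
validation failed for argument at $.pl...
```

{"fn": "jog_arm", "kwargs": {
  "plan": [0,0,0,0,0,0,0,0,0,0,0,0,0,0,0,0,0,0,0,0,0,0,0,0,0,0,0,0,0,0,0,0,0,0,0,0,0,0,0,0,0,0,0,0,0,0,0,0]
}}

```text
clock: 14.2
eef_pos: [490.2, -184.8, 235.4]
eef_rot: [-3.142, 0.0, 2.927]
wrist_force: [0.2, -0.5, -4.9]
finger_gap: 13.9
finger_force: 50.0
```

{"fn": "jog_arm", "kwargs": {
  "plan": [0,0,0,0,0,0,0,0,0,0,0,0,0,0,0,0,0,-0.1,0,0,0,0,0,-0.2,0,0,0,0,0,-0.5,0,0,0,0,0,-0.8,0,0,0,0,0,-1.2,0,0,0,0,0,-1.7,0,0,0,0,0,-2.4,0,0,0,0,0,-3.2,0,0,0,0,0,-4.1,0,0,0,0,0,-5.2,0,0,0,0,0,-6.4,0,0,0,0,0,-7.8,0,0,0,0,0,-9.3,0,0,0,0,0,-11,0,0,0,0,0,-12.7,0,0,0,0,0,-14.7,0,0,0,0,0,-16.7,0,0,0,0,0,-18.9]
}}

```text
clock: 16.2
eef_pos: [490.2, -184.8, 235.4]
eef_rot: [3.142, -0.0, 2.594]
wrist_force: [0.4, -0.0, -6.1]
finger_gap: 13.8
finger_force: 50.0
```

{"fn": "jog_arm", "kwargs": {
  "plan": [0,0,0,0,0,-2.3,0,0,0,0,0,-4.6,0,0,0,0,0,-7.1,0,0,0,0,0,-9.7,0,0,0,0,0,-12.3,0,0,0,0,0,-15,0,0,0,0,0,-17.7,0,0,0,0,0,-20.5,0,0,0,0,0,-23.3,0,0,0,0,0,-26.1,0,0,0,0,0,-28.9,0,0,0,0,0,-31.7,0,0,0,0,0,-34.5,0,0,0,0,0,-37.2,0,0,0,0,0,-39.9,0,0,0,0,0,-42.5,0,0,0,0,0,-45.1,0,0,0,0,0,-47.6,0,0,0,0,0,-49.9,0,0,0,0,0,-52.2]
}}

```text
clock: 18.2
eef_pos: [490.2, -184.8, 235.4]
eef_rot: [-3.142, -0.0, 1.683]
wrist_force: [-0.9, -0.3, -5.3]
finger_gap: 13.5
finger_force: 50.0
```

{"fn": "jog_arm", "kwargs": {
  "plan": [0,0,0,0,0,-2.2,0,0,0,0,0,-4.2,0,0,0,0,0,-6.2,0,0,0,0,0,-7.9,0,0,0,0,0,-9.6,0,0,0,0,0,-11.1,0,0,0,0,0,-12.5,0,0,0,0,0,-13.7,0,0,0,0,0,-14.8,0,0,0,0,0,-15.7,0,0,0,0,0,-16.5,0,0,0,0,0,-17.2,0,0,0,0,0,-17.7,0,0,0,0,0,-18.1,0,0,0,0,0,-18.4,0,0,0,0,0,-18.7,0,0,0,0,0,-18.8,0,0,0,0,0,-18.9,0,0,0,0,0,-18.9,0,0,0,0,0,-18.9]
}}

```text
clock: 20.2
eef_pos: [490.2, -184.8, 235.4]
eef_rot: [3.142, -0.0, 1.356]
wrist_force: [0.5, -0.1, -5.1]
finger_gap: 13.6
finger_force: 50.0
```

{"fn": "jog_arm", "kwargs": {
  "plan": [0,0,0,0,0,0,0,0,0,0,0,0,0,0,0,0,0,0,0,0,0,0,0,0,0,0,0,0,0,0,0,0,0,0,0,0,0,0,0,0,0,0,0,0,0,0,0,0,0,0,0,0,0,0,0,0,0,0,0,0,0,0,0,0,0,0,0,0,0,0,0,0,0,0,0,0,0,0,0,0,0,0,0,0,0,0,0,0,0,0]
}}

```text
clock: 21.7
eef_pos: [490.2, -184.8, 235.4]
eef_rot: [-3.142, -0.0, 1.356]
wrist_force: [0.0, 0.7, -4.9]
finger_gap: 13.7
finger_force: 50.0
```

Run:
```python
from h import *
ballcheck('s4')
p,d,c=shot('wrist','w4')
ballcheck('s5')
p=np.load('pics/s5.npz')['p'];q=np.load('pics/w4.npz')['p']
a=cv2.resize(p[90:230,175:315],(400,400),interpolation=2);b=cv2.resize(q[100:300,184:384],(400,400),interpolation=2)
cv2.imwrite('pics/fin.png',np.hstack([a,b])[:,:,::-1])
```

```text
t 21.7 [ 490.2 -184.8  235.4] [-3.1415 -0.      1.3563] F [ 0.   0.7 -4.9] M [-0.05  0.07 -0.03] 13.731397663062396 49.99601662158966
ball [ 489.  -185.6  142.2] n 41 [244.  172.8] rel to tcp [ -1.2  -0.8 -93.2]
t 21.8 [ 490.2 -184.8  235.4] [-3.1415 -0.      1.3563] F [ 0.5  0.1 -4.8] M [-0.01  0.04  0.01] 13.500083541978722 49.99602735042572
ball [ 489.6 -184.3  142. ] n 44 [244.1 173. ] rel to tcp [ -0.6   0.5 -93.5]
```

View pics/fin.png

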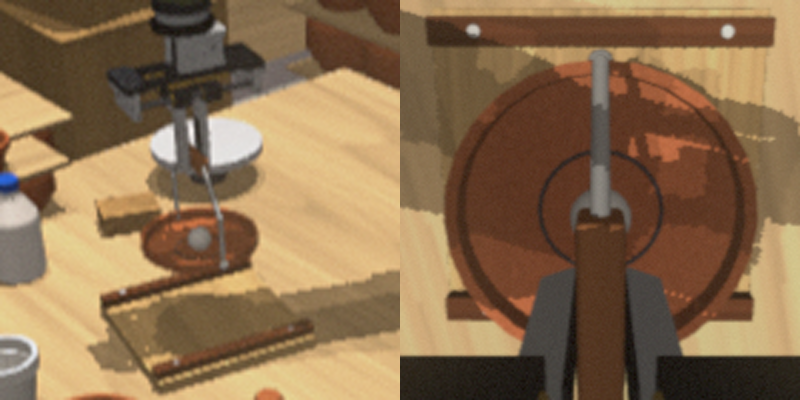

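The final view shows the saucer level over the board, with the grip square to the batten at the top of the wrist crop. The ball, at (602,210), sits on the ring's centre at (601,210). The 2.5 mm trim call was refused, which leaves a negligible offset. The parallel pause still lasted over 1.1 s at a strict standstill (clock 13.2 to 14.4). I hand in.

```bash
python3 -c "
from cell import manip
print(manip.sign_off())"
```

```text
the job is handed in; nothing more can be done
None
```

The job is handed in: I lifted the terracotta saucer with the ball in it, paused it parallel to the battens for just over a second about 100 mm above the board, then turned it a quarter turn; it is held level and still, grip square to the battens, ball in the middle, about 2.5 mm off the board's centre because one small trim move was refused.

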